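# Load and lock the work holder in the bonder's loading track

## Task

Slide the aluminium work holder along the black loading track, between its guides, until it is fully home against the end stop; then swing the latch arm across behind it all the way to its keeper, so that the holder is locked in. Leave the other loose things on the bench where they are.

Things in the scene. Friction and masses are not known exactly. Their poses are not given: they have to be found in the camera images.
- dock: Fixed loading track: black base plate, x = -155 to 110, y = -75 to 75 mm, top at z = 12 mm. Origin: on its underside, on the centre line, at the mouth of the straight guides; x = pushing direction (to the end stop), y left, z up. Two steel guide bars 63 mm apart inside, 10 mm wide, tops at z = 22 mm, from x = 0 to 90 mm; polished lead-ins of that height flare to 84 mm apart at x = -39 mm.
- dock_stop (a point): Centre of the steel end stop's face, at x = 90, y = 0, z = 22 mm in the track's frame; the stop's top is at z = 32 mm. The far end of the seated holder rests against this face.
- dock_keeper (a point): Centre of the rear face of the keeper, a small steel block beside the left guide, at x = 8.5, y = 51, z = 25 mm in the track's frame, 14 mm wide, top at z = 38 mm. The closed latch arm's end rests against this face.
- holder: Loose work holder: plain aluminium block 80 (its x) x 60 (its y) x 24 mm high, 12 small dark chips in its top, about 0.3 kg. Origin: centre of its underside. Starts on the track's plate before the lead-ins, a little askew. Fully home its origin is at x = 50, y = 0, z = 12 mm in the track's frame, its x along the track's x, its near end at x = 10 mm.
- latch (a joint): Angle of the latch arm (rad) about a vertical axis at x = 2.5, y = -50 mm of the track. 0 = closed: the arm points to the track's +y, straight across, 1.5 mm behind a seated holder. It grows as the arm opens, anticlockwise from above (1.57: it points to the track's -x); end of travel 2.5. It stays where it is left; about 1 N at the pin moves it.
- latch_pin (a point): Top centre of the black upright pin on the latch arm, by which it is turned: 12 mm in diameter, top 65 mm above the bench, standing 28 mm above the arm, 94 mm from the turning axis. The arm is an aluminium bar 12 mm wide, 26 to 36 mm above the bench, 102 mm from the axis to its end.
- latch_hinge (a point): A point on the latch's vertical turning axis, 37 mm above the bench (top of the arm's hub, 24 mm in diameter).
- dispenser: White bottle with steel cap, 52 mm in diameter, 110 mm high, standing to the left of the track. Leave alone. Origin: centre of its underside.
- driver: Small black-handled screwdriver, 150 mm, lying to the left of the track. Leave alone.
- jar: Small clear jar with black cap, 44 mm in diameter, 45 mm high, to the right of the track near the stop. Leave alone. Origin: centre of its underside.
- reel: Tape reel lying flat, 100 mm in diameter, 18 mm high, at the right side of the bench. Leave alone. Origin: centre of its underside.
- spare_plate: Flat steel plate 100 x 90 x 12 mm at the right side of the bench. Leave alone. Origin: centre of its underside.
- tub: Open grey cup 70 mm in diameter, 50 mm high, at the right side of the bench. Leave alone. Origin: centre of its underside.
Mind the look-alikes: they are no part of the job. Of the things like the holder, leave any that is blue, pink or red; of the rest the larger one is meant.

How it is judged:
By the outcome, as a careful person would: the job done as asked, in the order asked, and still so for the second after the job is handed in, with the robot touching nothing.
It also fails if it takes over 54 s, if anything falls off the work surface, if the arm or the gripper's body presses on something with over 40 N, if the wrist force passes 120 N, or if a joint passes its speed limit or range.

## Robot

A 6-joint arm with a two-finger parallel gripper is mounted at the origin on the work surface. World frame = base frame: x ahead of the robot, y to its left, z up, the work surface at z = 0. Lengths are in m, angles in rad, forces in N, time in s.
With the tool pointing down it reaches from about 0.35 to 0.725 m from the base axis. Payload 6 kg.
Tool frame: the origin (TCP) lies at the centre of the arm's flange, where the gripper is bolted on; the fingertips stand 173 mm ahead of it and the grasp point (between the pads) lies 155 mm ahead of it (ctrl.tip_reach is the distance from the TCP to the fingertips, in m); z points along the fingers, y is the line along which they close (so a half turn about z gives the same grasp; the last joint's range is limited). The gripper opens to 85 mm and grips with 20 to 120 N. Pads are 22 mm wide; open, the fingers measure 114 mm over their backs; the gripper's body (76 mm by 85 mm) begins 54 mm behind the grasp point. The pads swing forward as they close: fully open they stand 13 mm farther back than shut.
Start: joints at [-0.77, 0.04, 0.085, 0, -1.615, -0.334], TCP at [0.27, -0.536, 0.405] pointing down, gripper open.
Joint ranges: [-2.56, 2.56], [-1.29, 2.01], [-1.08, 1.49], [-3.29, 1.98], [-2.81, -0.18], [-2.99, 2.99]. Speed limits (rad/s): [2.57, 2.57, 3.01, 3.14, 3.14, 3.14].

## Interface

Orientations are given as a rotation vector (axis times angle).
In Python, from station import ctrl, vision, spot_in, cut_out gives the robot as it stands. The module is installed in compiled form; this text tells all that it offers.
- The arm moves only by the shell command python3 -m handwheel 'ROWS' [FORCE]. ROWS is JSON, a list of rows, each a list of 3 entries, a list of its own where there are three numbers: the opening, from 0 (shut) to 1 (fully open), then the shift along the world's x, y, z in mm, then the turn, a rotation vector about the world's x, y, z in rad. In form: [[hand, [tx, ty, tz], [rx, ry, rz]], ...]. A call has 1 to 20 rows; each row shifts and turns the commanded pose from where the row before left it; what a row does not reach is not made up. A row lasts 1/10 s, in which the tool goes at most 50 mm and 8.59 degrees, less where a joint would pass 70% of its speed; a pose out of reach is approached as far as the arm can. A call is refused whole if a number of a shift passes 50 or a number of a turn 0.15, either way. A call with a gripper value outside its range is refused whole. The fingers move at their own pace and stop on an object; FORCE is the grip in N (left out, the last holds). Time passes only in rows, so rows that do not move let the fingers close. It gives the time, the measured TCP pose, the force, the opening and the grip force at its end, in the units of the state.
- ctrl.read_state(): the state, without advancing time (a new reading comes with each control period).
- vision.snapshot(name): name is "scene" or "side" or "wrist"; returns the picture (420x560x3 uint8, red, green, blue); there is no depth.
- vision.camera_params(name): a dict with "camera_matrix" (3x3 intrinsics, pixels), "position" and "rotation" of the camera in the world; the wrist camera has in their place "mount" (4x4, takes a point from camera to tool coordinates, whose origin is the TCP and whose axes are the flange's). Camera axes: x right, y down, z forward; pixel columns grow to the right and rows downward; lengths in m; the calibration is good to about 2 mm. The wrist camera is an equidistant fisheye: a pixel r from the principal point sees the ray r / f radians off the axis. A picture is of the moment at which its call begins: read the wrist's pose just before it. camera_params takes no time and is no camera call.
- ctrl.close_job(): hands the job in; it is judged then, once.
Trained networks look in the newest picture that a camera, given by its name, has taken for a name from the list of things; names that differ only in an ending like _2 or _b are one class to them, and where a whole thing is asked for, a point or a joint stands for the part that bears it (a point fixed in the world has none). Each returns a list of dicts, best first, with "confidence" (0 to 1); they miss things now and then, are a little off and sometimes report something else, mostly with a low value. They report only what shows in the picture. A call takes as long as a camera call. They do not tell look-alikes from the thing itself.
- spot_in(camera, query): "uv" ([column, row] in pixels, amid what is visible of it).
- cut_out(camera, query): "pixels" (420x560 bool, what is visible of it) and "uv" ([column, row] in pixels, amid what is visible of it).
The state is a dict: "clock": time; "joint_positions": joint angles; "joint_velocities": joint speeds; "effort": joint torques, N m; "tcp_pos": TCP position; "eef_rot": TCP orientation; "ft_force": force on the tool from outside, world axes, zero at the start; "ft_torque": the same for the moment, N m; "opening": opening from 0.0 (shut) to 1.0 (fully open); "finger_force": force on a finger pad.
Only numpy, scipy, OpenCV 4.12 (cv2) and the standard library are available. Lean on these libraries where they do the work, as an engineer would, in place of code of your own. Each camera call takes 0.05 s, during which the arm holds its last target. There are 200 camera calls.

## Working session

There is one attempt and no reset: what is moved stays moved. The work goes in short steps, Python scripts to look and compute and a shell command to move; the robot and the scene stay as the last step left them, time stands still between calls to the robot, and variables do not carry over. Pictures are saved under pics/ and viewed, at most 10 in all, crops included, and the job is handed in when it is done.

```bash
mkdir -p pics
python3 - <<'E'
from station import ctrl, vision, spot_in, cut_out
import cv2,numpy as np
s=ctrl.read_state(); print(s['clock'],s['tcp_pos'],s['eef_rot'],s['opening'],ctrl.tip_reach)
ims=[]
for n in('scene','side'):
    im=vision.snapshot(n); cv2.imwrite(f'pics/{n}0.png',cv2.cvtColor(im,cv2.COLOR_RGB2BGR))
    p=vision.camera_params(n);print(n,{k:np.round(v,4).tolist() for k,v in p.items()})
    for q in('holder','dock','latch','latch_pin','latch_hinge'):
        print(q,[(np.round(d['uv']).tolist(),round(d['confidence'],2)) for d in spot_in(n,q)])
print({k:np.round(v,4).tolist() for k,v in vision.camera_params('wrist').items()})
E
```

```text
0.0 [ 0.2701212  -0.5357458   0.40364454] [ 7.26551786e-01 -3.05588373e+00 -2.67926324e-03] 0.995708963771156 0.1734
scene {'camera_matrix': [[402.9614, 0.0, 283.4023], [0.0, 402.9614, 211.7922], [0.0, 0.0, 1.0]], 'position': [0.9308, 0.3457, 0.9379], 'rotation': [-1.0269, -2.6252, 0.7817]}
holder [([316.0, 174.0], 0.91), ([341.0, 203.0], 0.76), ([254.0, 180.0], 0.62), ([288.0, 233.0], 0.59), ([378.0, 217.0], 0.55)]
dock [([276.0, 264.0], 0.92)]
latch [([256.0, 237.0], 0.49), ([317.0, 314.0], 0.47)]
latch_pin [([254.0, 237.0], 0.8)]
latch_hinge [([255.0, 233.0], 0.49), ([276.0, 260.0], 0.47)]
side {'camera_matrix': [[397.1755, 0.0, 284.0247], [0.0, 397.1755, 210.8119], [0.0, 0.0, 1.0]], 'position': [0.4934, 0.874, 0.627], 'rotation': [-0.0934, 2.696, -1.5696]}
holder [([365.0, 275.0], 0.91), ([286.0, 240.0], 0.89), ([345.0, 250.0], 0.62), ([349.0, 226.0], 0.57)]
dock [([258.0, 250.0], 0.61)]
latch [([261.0, 223.0], 0.72), ([296.0, 273.0], 0.3)]
latch_pin [([260.0, 225.0], 0.64)]
latch_hinge [([260.0, 224.0], 0.74)]
{'camera_matrix': [[325.1923, 0.0, 279.4333], [0.0, 325.1923, 207.5258], [0.0, 0.0, 1.0]], 'mount': [[-0.0008, -0.9624, -0.2716, 0.0699], [1.0, -0.0007, -0.0006, -0.0001], [0.0004, -0.2716, 0.9624, 0.0303], [0.0, 0.0, 0.0, 1.0]]}
```

View pics/scene0.png

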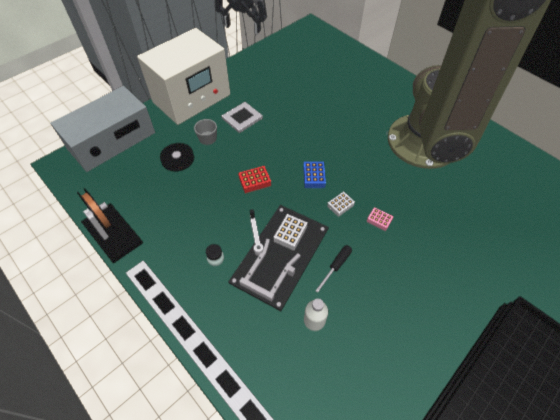

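View pics/side0.png

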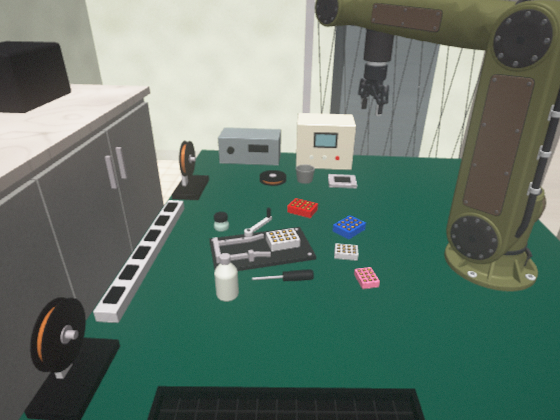

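The scene picture shows a black track at about (278,256). The candidates that look like the holder are:
- grey on the track (290,231)
- small grey on the bench (341,203)
- red (255,179)
- blue (314,173)
- pink (380,219)

The grey one on the track is the larger uncoloured one and stands before the lead-ins, so it fits the description. The latch pin is at (252,213), with the arm open. I'll confirm this in an enlarged crop.

Run:
```python
import cv2
im=cv2.imread('pics/scene0.png')[160:310,220:400]
cv2.imwrite('pics/crop0.png',cv2.resize(im,None,fx=4,fy=4,interpolation=cv2.INTER_CUBIC))
```

```text
(no output)
```

View pics/crop0.png

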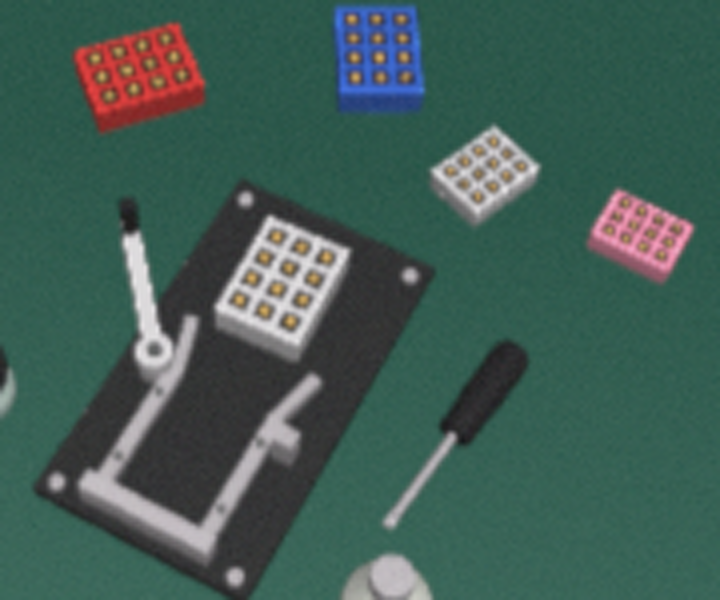

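The crop confirms that the large grey holder on the track (crop 284,275) is the target. The small grey one at (485,172) is the decoy. Track corners are at crop (242,181), (434,268), (249,600) and (37,489), the hub is at (153,350) and the pin top at (127,203).

```bash
cat > h.py <<'E'
from station import ctrl, vision, spot_in, cut_out
import cv2,numpy as np
from scipy.spatial.transform import Rotation as R
from scipy.optimize import least_squares
def ray(n,uv,z,st=None):
    p=vision.camera_params(n);K=p['camera_matrix'];uv=np.atleast_2d(uv).astype(float)
    a=(uv-[K[0,2],K[1,2]])/K[0,0]
    if n=='wrist':
        th=np.linalg.norm(a,axis=1,keepdims=True)
        d=np.hstack([a/np.maximum(th,1e-9)*np.sin(th),np.cos(th)])
        M=p['mount'];Rt=R.from_rotvec(st['eef_rot']).as_matrix()
        d=d@M[:3,:3].T@Rt.T; o=Rt@M[:3,3]+st['tcp_pos']
    else:
        r=np.array(p['rotation']); r=r if r.shape==(3,3) else R.from_rotvec(r).as_matrix()
        d=np.hstack([a,np.ones((len(a),1))])@r.T; o=np.array(p['position'])
    z=np.broadcast_to(z,len(d)); return o+d*((z-o[2])/d[:,2])[:,None]
def fit(model,w):  # model xy -> world xy
    f=lambda q:(model@R.from_euler('z',q[2]).as_matrix()[:2,:2].T+q[:2]-w[:,:2]).ravel()
    best=min((least_squares(f,[*w[:,:2].mean(0),a]) for a in(-2,0,2)),key=lambda r:r.cost)
    return best.x,np.abs(best.fun).max()
E
python3 - <<'E'
from h import *
c=lambda l:(np.array(l)+.5)/4-.5+[220,160]
w=ray('scene',c([(242,181),(434,268),(249,600),(37,489)]),.012)
q,e=fit(np.array([(-.155,-.075),(-.155,.075),(.110,.075),(.110,-.075)]),w);print('dock',q.round(4),e)
A=R.from_euler('z',q[2]).as_matrix()[:2,:2]
h=ray('scene',c([(270,217),(349,250),(300,345),(218,305)]),.036)
p,e=fit(np.array([(-.04,-.03),(-.04,.03),(.04,.03),(.04,-.03)]),h);print('holder',p.round(4),e, 'in dock',((p[:2]-q[:2])@A).round(4),p[2]-q[2])
print('hinge meas',ray('scene',c([(153,350)]),.037),'model',A@[.0025,-.05]+q[:2])
pin=ray('scene',c([(127,203)]),.065);d=(pin[0,:2]-q[:2])@A;print('pin',pin,d, 'ang',np.arctan2(*(d-[.0025,-.05])[::-1])-np.pi/2, np.hypot(*(d-[.0025,-.05])))
print('radii',np.hypot(*p[:2]),np.hypot(*(A@[.05,0]+q[:2])))
E
```

```text
dock [ 0.6247 -0.      0.3275] 0.0020096048928537336
holder [ 0.5456 -0.0319  0.3603] 0.0027383972380893296 in dock [-0.0852 -0.0047] 0.03284655706003148
hinge meas [[ 0.64343211 -0.04937677  0.037     ]] model [ 0.64315557 -0.04657133]
pin [[ 0.59409961 -0.13022687  0.065     ]] [-0.07085867 -0.11342902] ang -3.999455403965616 0.09697801681231398
radii 0.5465098559053214 0.6722387125538746
```

```bash
python3 -m handwheel '[[0.4,[10,20,0],[0,0,-0.07]],[0.4,[20,46,0],[0,0,-0.069]],[0.4,[20,45,-5],[0,0,0]],[0.4,[20,45,-10],[0,0,0]],[0.4,[20,45,-10],[0,0,0]],[0.4,[20,45,-10],[0,0,0]],[0.4,[20,45,-10],[0,0,0]],[0.4,[20,45,-10],[0,0,0]],[0.4,[20,45,-10],[0,0,0]],[0.4,[20,45,-10],[0,0,0]],[0.4,[20,45,0],[0,0,0]],[0.4,[10,22,0],[0,0,0]],[0.4,[0,0,0],[0,0,0]],[0.4,[0,0,0],[0,0,0]]]'
python3 - <<'E'
from h import *
s=ctrl.read_state();im=vision.snapshot('wrist');print(s['clock'],s['tcp_pos'],s['eef_rot'])
np.savez('s1',**{k:s[k] for k in('tcp_pos','eef_rot')})
cv2.imwrite('pics/w1.png',cv2.resize(cv2.cvtColor(im,cv2.COLOR_RGB2BGR),(784,588),interpolation=cv2.INTER_CUBIC))
E
```

```text
clock: 2.0
tcp_pos: [0.4893, -0.0441, 0.33]
eef_rot: [0.515, -3.099, 0.0]
ft_force: [0.1, 0.6, 0.6]
opening: 0.402
finger_force: 0.0
2.0 [ 0.4893197  -0.04411408  0.32995862] [ 5.14564840e-01 -3.09878715e+00  8.73960186e-05]
```

View pics/w1.png

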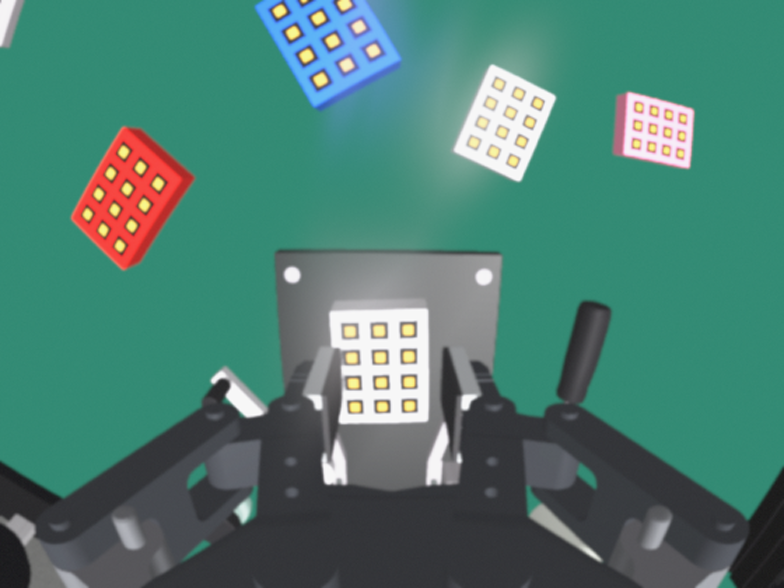

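The wrist view (shown at 1.4x) has the plate's rear corners at (276,252) and (501,253). The holder's top corners are at (331,310), (427,308) and (428,421), and the fingers hang above it.

Run:
```python
from h import *
s=dict(np.load('s1.npz'))
c=lambda l:(np.array(l)+.5)/1.4-.5
w=ray('wrist',c([(276,252),(501,253)]),.012,s);d=w[1]-w[0];print('rear w',np.hypot(*d[:2]),'yaw',np.arctan2(d[1],d[0])-np.pi/2)
yaw=np.arctan2(d[1],d[0])-np.pi/2
for y in(yaw,.3275):
    A=R.from_euler('z',y).as_matrix()[:2,:2];o=w[:,:2].mean(0)+A@[.155,0];print('dock origin',o)
h=ray('wrist',c([(331,310),(427,308),(428,421)]),.036,s)
q,e=fit(np.array([(-.04,-.03),(-.04,.03),(.04,.03)]),h);print('holder',q.round(4),e,((q[:2]-o)@A).round(4))
t=R.from_rotvec(s['eef_rot']).as_matrix();print('toolx',t[:,0],np.arctan2(-t[1,0],-t[0,0]),'tcp dock',(s['tcp_pos'][:2]-o)@A)
```

```text
rear w 0.14757526416036917 yaw 0.32345130940355293
dock origin [ 0.62297804 -0.0019716 ]
dock origin [ 0.62277737 -0.00137701]
holder [ 0.5448 -0.0326  0.3538] 0.0007548475163474261 [-0.0839 -0.0045]
toolx [-9.46332145e-01 -3.23195497e-01  3.77406553e-04] 0.32910429159750837 tcp dock [-0.14011186  0.00246468]
```

```bash
python3 -m handwheel '[[0.25,[-6,-6,0],[0,0,-0.004]],[0.25,[0,0,-20],[0,0,0]],[0.25,[0,0,-40],[0,0,0]],[0.25,[0,0,-40],[0,0,0]],[0.25,[0,0,-20],[0,0,0]],[0.25,[0,0,-10],[0,0,0]],[0.25,[0,0,-5],[0,0,0]],[0.25,[0,0,0],[0,0,0]],[0.25,[0,0,0],[0,0,0]]]'
python3 - <<'E'
from h import *
ims=[]
for n,b in(('side',(200,160,340,300)),('wrist',(130,100,430,400))):
    im=cv2.cvtColor(vision.snapshot(n),cv2.COLOR_RGB2BGR);ims.append(cv2.resize(im[b[1]:b[3],b[0]:b[2]],(400,400),interpolation=cv2.INTER_CUBIC))
cv2.imwrite('pics/d1.png',np.hstack(ims))
E
```

```text
clock: 2.95
tcp_pos: [0.4837, -0.0507, 0.1965]
eef_rot: [-0.506, 3.098, -0.0]
ft_force: [0.4, 0.7, 1.1]
opening: 0.251
finger_force: 0.0
```

View pics/d1.png

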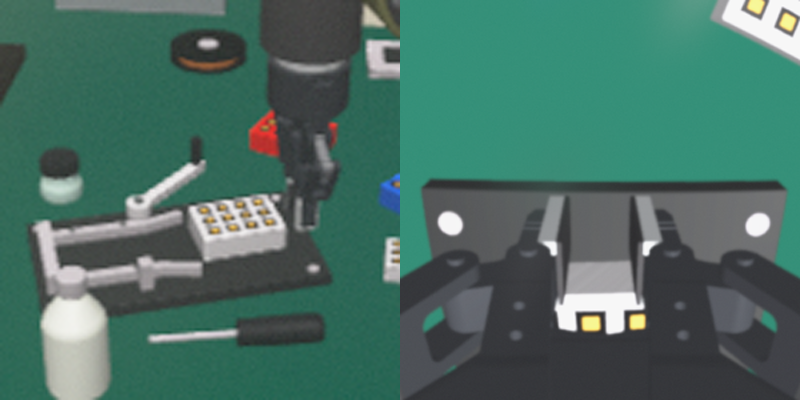

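The side crop shows the fingers standing behind the holder, just above the plate and roughly centred on its rear face. Next is the push.

```bash
python3 -m handwheel '[[0.25,[5,1.6,0],[0,0,0]],[0.25,[7,2.4,0],[0,0,0]],[0.25,[9.5,3.2,0],[0,0,0]],[0.25,[9.5,3.2,0],[0,0,0]],[0.25,[9.5,3.2,0],[0,0,0]],[0.25,[9.5,3.2,0],[0,0,0]],[0.25,[9.5,3.2,0],[0,0,0]],[0.25,[9.5,3.2,0],[0,0,0]],[0.25,[9.5,3.2,0],[0,0,0]],[0.25,[9.5,3.2,0],[0,0,0]]]'; python3 -m handwheel '[[0.25,[7,2.3,0],[0,0,0]],[0.25,[6,2,0],[0,0,0]],[0.25,[6,2,0],[0,0,0]],[0.25,[5,1.7,0],[0,0,0]],[0.25,[0,0,0],[0,0,0]]]'
cat > look.py <<'E'
from h import *
import sys
A=R.from_euler('z',.325).as_matrix()[:2,:2]
s=ctrl.read_state();print('tcp dock',(s['tcp_pos'][:2]-[.6238,-.0012])@A,s['tcp_pos'][2],s['ft_force'])
ims=[]
for n,b in(('side',(200,200,320,290)),('scene',(225,200,345,290))):
    im=cv2.cvtColor(vision.snapshot(n),cv2.COLOR_RGB2BGR);ims.append(cv2.resize(im[b[1]:b[3],b[0]:b[2]],(400,300),interpolation=cv2.INTER_CUBIC))
cv2.imwrite(sys.argv[1],np.hstack(ims))
E
python3 look.py pics/p1.png
```

```text
clock: 4.05
tcp_pos: [0.572, -0.0205, 0.1947]
eef_rot: [0.506, -3.1, -0.001]
ft_force: [-5.9, 1.2, 2.3]
opening: 0.252
finger_force: 2.1
clock: 4.55
tcp_pos: [0.5961, -0.0127, 0.1951]
eef_rot: [-0.506, 3.099, -0.0]
ft_force: [-0.7, -0.6, 0.0]
opening: 0.249
finger_force: 0.0
tcp dock [-0.02998279 -0.00208075] 0.19510216630959726 [-0.73781765 -0.58144726  0.03719473]
```

View pics/p1.png

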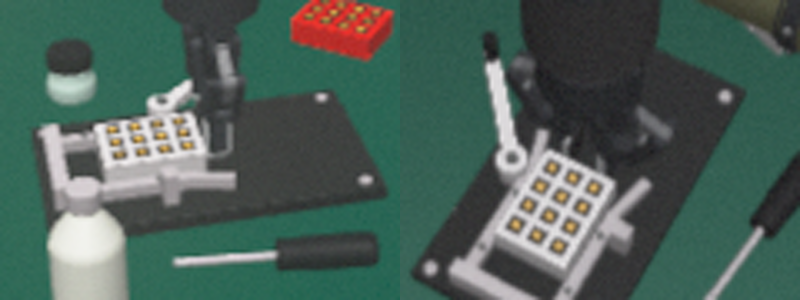

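The holder has entered the straight guides, aligned, about 25–30 mm short of the stop. I'll push on gently.

```bash
python3 -m handwheel '[[0.25,[4,1.3,0],[0,0,0]],[0.25,[5,1.7,0],[0,0,0]],[0.25,[5,1.7,0],[0,0,0]],[0.25,[4,1.3,0],[0,0,0]],[0.25,[3,1,0],[0,0,0]]]'; for i in 1; do python3 -m handwheel '[[0.25,[2,0.7,0],[0,0,0]],[0.25,[1,0.3,0],[0,0,0]]]';python3 -m handwheel '[[0.25,[2,0.7,0],[0,0,0]],[0.25,[1,0.3,0],[0,0,0]]]'; done
```

```text
clock: 5.15
tcp_pos: [0.6167, -0.0059, 0.1952]
eef_rot: [0.506, -3.1, 0.0]
ft_force: [-3.6, -0.9, 3.9]
opening: 0.249
finger_force: 1.8
clock: 5.35
tcp_pos: [0.6194, -0.0049, 0.195]
eef_rot: [0.506, -3.1, 0.0]
ft_force: [-3.6, -0.4, 3.0]
opening: 0.249
finger_force: 1.8
clock: 5.55
tcp_pos: [0.6224, -0.0039, 0.195]
eef_rot: [0.506, -3.1, -0.0]
ft_force: [-4.1, -0.8, 3.4]
opening: 0.252
finger_force: 1.8
```

```bash
python3 -m handwheel '[[0.25,[1,0.3,0],[0,0,0]],[0.25,[1,0.3,0],[0,0,0]]]'|grep -E 'pos|ft_'; python3 -m handwheel '[[0.25,[1,0.3,0],[0,0,0]],[0.25,[0,0,0],[0,0,0]]]'|grep -E 'pos|ft_'; python3 look.py pics/p2.png
```

```text
tcp_pos: [0.6241, -0.0033, 0.195]
ft_force: [-7.5, -0.3, 6.0]
tcp_pos: [0.6245, -0.0032, 0.195]
ft_force: [-9.0, -1.8, 7.1]
tcp dock [ 1.16819921e-05 -2.13738969e-03] 0.19497031307320223 [-9.02022463 -1.84462833  7.14204133]
```

View pics/p2.png

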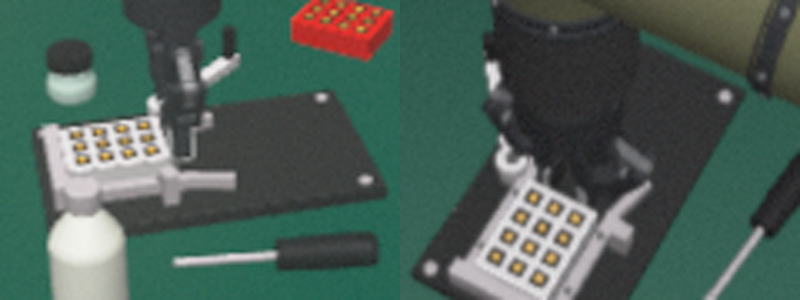

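The holder looks to be against the stop. I'll push a little more to confirm.

```bash
python3 -m handwheel '[[0.25,[1,0.3,0],[0,0,0]],[0.25,[1,0.3,0],[0,0,0]],[0.25,[0,0,0],[0,0,0]]]'|grep -E 'pos|ft_'; python3 -m handwheel '[[0.25,[1,0.3,0],[0,0,0]],[0.25,[0,0,0],[0,0,0]]]'|grep -E 'pos|ft_'
```

```text
tcp_pos: [0.6253, -0.003, 0.195]
ft_force: [-18.0, -1.9, 12.3]
tcp_pos: [0.6257, -0.0029, 0.195]
ft_force: [-23.3, -1.6, 14.7]
```

The force rises steeply (23 N) for very little travel, so the holder is home. I'll back off, rise and look at the latch.

```bash
python3 -m handwheel '[[0.25,[-5,-1.6,0],[0,0,0]],[0.25,[-6,-2,0],[0,0,0]],[0.4,[0,0,30],[0,0,0]],[0.5,[0,0,40],[0,0,0]],[0.5,[0,0,40],[0,0,0]],[0.5,[15,-20,25],[0,0,0]],[0.5,[20,-25,0],[0,0,0]],[0.5,[18,-20,0],[0,0,0]],[0.5,[0,0,0],[0,0,0]],[0.5,[0,0,0],[0,0,0]]]'
python3 - <<'E'
from h import *
s=ctrl.read_state();im=vision.snapshot('wrist');print(s['clock'],s['tcp_pos'],s['eef_rot'])
np.savez('s2',**{k:s[k] for k in('tcp_pos','eef_rot')})
for q in('latch_pin','latch_hinge','latch'): print(q,[(np.round(d['uv']).tolist(),round(d['confidence'],2)) for d in spot_in('wrist',q)])
cv2.imwrite('pics/w2.png',cv2.resize(cv2.cvtColor(im,cv2.COLOR_RGB2BGR),(784,588),interpolation=cv2.INTER_CUBIC))
E
```

```text
clock: 7.55
tcp_pos: [0.6705, -0.0709, 0.3292]
eef_rot: [0.505, -3.101, -0.001]
ft_force: [-0.5, 0.9, -0.1]
opening: 0.499
finger_force: 0.0
7.55 [ 0.67053526 -0.07094953  0.32920467] [ 5.05065254e-01 -3.10062737e+00 -6.89988368e-04]
latch_pin [([282.0, 139.0], 0.88), ([496.0, 103.0], 0.22)]
latch_hinge [([282.0, 141.0], 0.84)]
latch [([283.0, 143.0], 0.82)]
```

View pics/w2.png

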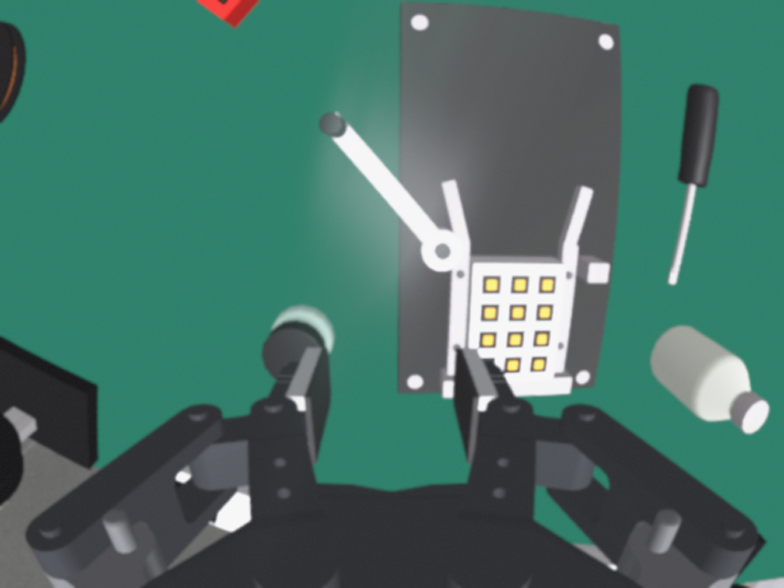

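The wrist view (1.4x) shows the holder seated in the guides, the hub at (442,251), the pin top at (331,123) and the keeper at (598,272).

Run:
```python
from h import *
s=dict(np.load('s2.npz'))
c=lambda l:(np.array(l)+.5)/1.4-.5
P=ray('wrist',c([(442,251),(331,123),(597,263),(470,263),(563,264)]),[.037,.065,.038,.036,.036],s)
A=R.from_euler('z',.325).as_matrix()[:2,:2]
print(P.round(4));print(((P[:,:2]-[.6238,-.0012])@A).round(4))
h,p=P[0,:2],P[1,:2];print('r',np.hypot(*(p-h)))
a0=np.arctan2(*(p-h)[::-1])%(2*np.pi);a1=.325+np.pi/2;print('open angle',a0-a1)
print('shift to pin',(p-s['tcp_pos'][:2])*1e3)
h=(h+[.6422,-.0478])/2;print('h',h)
a=np.linspace(a0,a1,23);q=h+.094*np.c_[np.cos(a),np.sin(a)]
print('start',q[0]);print((np.diff(q,axis=0)*1e3).round(1).tolist(),q[-1])
```

```text
[[ 0.6421 -0.0495  0.037 ]
 [ 0.5928 -0.1296  0.065 ]
 [ 0.6161  0.0468  0.038 ]
 [ 0.6436 -0.0309  0.036 ]
 [ 0.6247  0.0256  0.036 ]]
[[ 0.0019 -0.0516]
 [-0.0704 -0.1117]
 [ 0.008   0.0479]
 [ 0.0093 -0.0345]
 [ 0.0094  0.0251]]
r 0.09398872600117238
open angle 2.265018847285784
shift to pin [-77.737334   -58.60082278]
h [ 0.64212534 -0.04865004]
start [ 0.59286668 -0.12870992]
[[-8.0, 5.5], [-7.4, 6.3], [-6.7, 7.0], [-5.9, 7.6], [-5.1, 8.2], [-4.2, 8.7], [-3.3, 9.1], [-2.4, 9.4], [-1.4, 9.6], [-0.4, 9.7], [0.6, 9.7], [1.6, 9.5], [2.6, 9.3], [3.5, 9.0], [4.4, 8.6], [5.3, 8.1], [6.1, 7.5], [6.8, 6.9], [7.5, 6.1], [8.1, 5.3], [8.6, 4.5], [9.0, 3.6]] [0.61211031 0.04042913]
```

```bash
python3 -m handwheel '[[0.5,[-15,-12,0],[0,0,0]],[0.5,[-30,-22,0],[0,0,0]],[0.5,[-25,-18,0],[0,0,0]],[0.5,[-7.7,-6,-5],[0,0,0]],[0.5,[0,0,-30],[0,0,0]],[0.5,[0,0,-40],[0,0,0]],[0.5,[0,0,-25],[0,0,0]],[0.5,[0,0,-11],[0,0,0]],[0.5,[0,0,0],[0,0,0]],[0.5,[0,0,0],[0,0,0]]]' 20; python3 -m handwheel '[[0,[0,0,0],[0,0,0]],[0,[0,0,0],[0,0,0]],[0,[0,0,0],[0,0,0]],[0,[0,0,0],[0,0,0]],[0,[0,0,0],[0,0,0]],[0,[0,0,0],[0,0,0]],[0,[0,0,0],[0,0,0]],[0,[0,0,0],[0,0,0]]]' 20
```

```text
clock: 8.75
tcp_pos: [0.5932, -0.1285, 0.2207]
eef_rot: [-0.507, 3.098, -0.001]
ft_force: [0.8, -1.4, 0.8]
opening: 0.501
finger_force: 0.0
clock: 9.55
tcp_pos: [0.5929, -0.1288, 0.2205]
eef_rot: [-0.506, 3.099, -0.001]
ft_force: [-1.2, 0.2, 6.3]
opening: 0.132
finger_force: 20.6
```

```bash
python3 -m handwheel '[[0,[-8,5.5,0.5],[0,0,0]],[0,[-7.4,6.3,0.5],[0,0,0]],[0,[-6.7,7,0],[0,0,0]],[0,[-5.9,7.6,0],[0,0,0]],[0,[-5.1,8.2,0],[0,0,0]],[0,[-4.2,8.7,0],[0,0,0]],[0,[-3.3,9.1,0],[0,0,0]],[0,[-2.4,9.4,0],[0,0,0]]]'; python3 -m handwheel '[[0,[-1.4,9.6,0],[0,0,0]],[0,[-0.4,9.7,0],[0,0,0]],[0,[0.6,9.7,0],[0,0,0]],[0,[1.6,9.5,0],[0,0,0]],[0,[2.6,9.3,0],[0,0,0]],[0,[3.5,9,0],[0,0,0]],[0,[4.4,8.6,0],[0,0,0]],[0,[5.3,8.1,0],[0,0,0]]]'
```

```text
clock: 10.35
tcp_pos: [0.5487, -0.0664, 0.2202]
eef_rot: [0.506, -3.1, 0.0]
ft_force: [-3.4, -3.4, 5.3]
opening: 0.129
finger_force: 20.7
clock: 11.15
tcp_pos: [0.5662, 0.0073, 0.22]
eef_rot: [0.506, -3.1, 0.0]
ft_force: [0.8, -3.7, 5.0]
opening: 0.13
finger_force: 20.9
```

```bash
python3 -m handwheel '[[0,[6.1,7.5,0],[0,0,0]],[0,[6.8,6.9,0],[0,0,0]],[0,[7.5,6.1,0],[0,0,0]],[0,[8.1,5.3,0],[0,0,0]],[0,[8.6,4.5,0],[0,0,0]]]'; python3 -m handwheel '[[0,[4.5,1.8,0],[0,0,0]],[0,[3,1.2,0],[0,0,0]],[0,[1,0.4,0],[0,0,0]],[0,[0,0,0],[0,0,0]]]';python3 -m handwheel '[[0,[1,0.4,0],[0,0,0]],[0,[1,0.3,0],[0,0,0]],[0,[0,0,0],[0,0,0]]]'
```

```text
clock: 11.65
tcp_pos: [0.6035, 0.037, 0.2198]
eef_rot: [0.506, -3.1, 0.001]
ft_force: [-1.0, -5.7, 3.5]
opening: 0.13
finger_force: 21.0
clock: 12.05
tcp_pos: [0.6115, 0.04, 0.2198]
eef_rot: [0.506, -3.1, 0.0]
ft_force: [0.3, -5.3, 3.3]
opening: 0.128
finger_force: 20.9
clock: 12.35
tcp_pos: [0.6126, 0.0404, 0.2197]
eef_rot: [0.505, -3.097, 0.001]
ft_force: [-4.4, -5.2, 5.7]
opening: 0.128
finger_force: 21.3
```

```bash
python3 -m handwheel '[[0,[1,0.3,0],[0,0,0]],[0,[1,0.3,0],[0,0,0]],[0,[0,0,0],[0,0,0]]]';python3 -m handwheel '[[0,[1,0.3,0],[0,0,0]],[0,[0,0,0],[0,0,0]]]'
```

```text
clock: 12.65
tcp_pos: [0.6135, 0.0406, 0.2196]
eef_rot: [0.504, -3.093, 0.002]
ft_force: [-13.3, -6.7, 10.0]
opening: 0.125
finger_force: 21.6
clock: 12.85
tcp_pos: [0.614, 0.0407, 0.2196]
eef_rot: [0.504, -3.091, 0.002]
ft_force: [-18.0, -5.7, 13.1]
opening: 0.129
finger_force: 21.8
```

The arm is firmly against the keeper. I'll unload, open, rise and look.

```bash
python3 -m handwheel '[[0,[-2,-0.6,0],[0,0,0]],[0.4,[0,0,0],[0,0,0]],[0.4,[0,0,0],[0,0,0]],[0.4,[0,0,0],[0,0,0]],[0.4,[0,0,0],[0,0,0]],[0.4,[0,0,20],[0,0,0]],[0.4,[0,0,40],[0,0,0]],[0.4,[0,0,40],[0,0,0]],[0.4,[30,-10,20],[0,0,0]],[0.4,[40,-20,0],[0,0,0]],[0.4,[20,-20,0],[0,0,0]],[0.4,[0,0,0],[0,0,0]]]'
python3 - <<'E'
from h import *
s=ctrl.read_state();im=vision.snapshot('wrist');print(s['tcp_pos'])
np.savez('s3',**{k:s[k] for k in('tcp_pos','eef_rot')})
im=cv2.cvtColor(im,cv2.COLOR_RGB2BGR);cv2.imwrite('pics/w3.png',cv2.resize(im[80:320,120:440],None,fx=2.5,fy=2.5,interpolation=cv2.INTER_CUBIC))
E
```

```text
clock: 14.05
tcp_pos: [0.7061, -0.0107, 0.3377]
eef_rot: [0.502, -3.099, -0.0]
ft_force: [-1.8, 0.1, -1.0]
opening: 0.401
finger_force: 0.0
[ 0.70614031 -0.01067452  0.33774923]
```

View pics/w3.png

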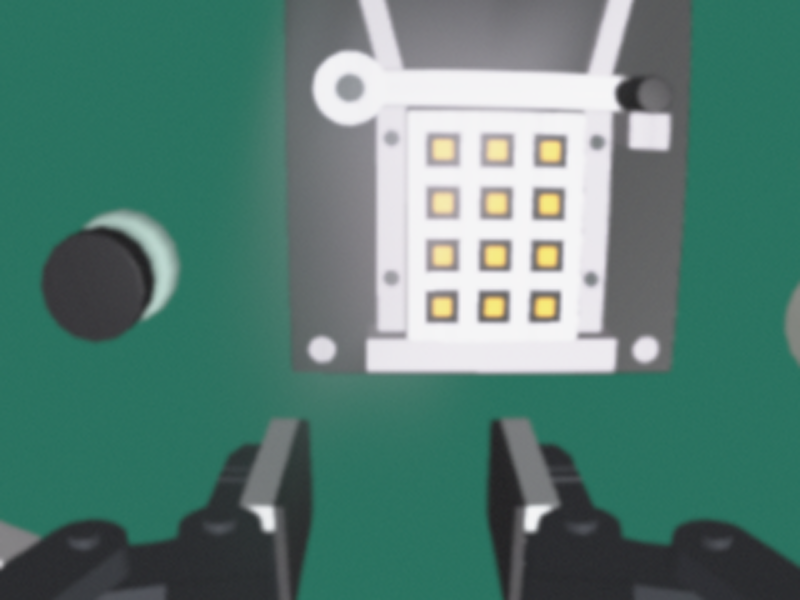

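The holder's far end meets the stop (crop y≈340). The latch arm lies straight across behind it, from the hub at (350,88) to the pin at (652,93), and touches the keeper at (649,115). The robot is clear, so I'm handing in.

```bash
python3 -c "
from station import ctrl; print(ctrl.close_job())"
```

```text
the job is handed in; nothing more can be done
None
```

The holder is home against the end stop and the latch arm is closed against its keeper; I touched none of the other loose things and handed the job in at about 14 s on the robot's clock.

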